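Lock the food processor's bowl onto its motor base

TASK

The food processor's bowl has been set down wrongly on its motor base: its tabs are riding on top of the collar. Without lifting it off, turn it back (anticlockwise seen from above) until it drops into the collar, then turn it clockwise as far as it goes, so that it is drawn down tight and its handle stands straight over the switch housing on the base's right-hand side. Leave the small jar and the processor's lid beside it where they are.

Things in the scene. Friction and masses are not known exactly. Their poses are not given: they have to be found in the camera images.
- motor_base: White motor base of a food processor, 205 x 180 mm, fixed; the bowl stands on it. Origin: centre of its underside at table height, on the vertical axis about which the bowl turns; x points to its back (away from the black speed dial on its front), y to its left, z up. On its right (-y) side stands a white switch housing, 36 mm wide, top 92 mm up, 78 to 120 mm from the axis.
- collar (a point): Centre of the mouth of the base's round collar, on the turning axis, 106 mm above the base's origin (collar top). Collar 158 mm outside; three inward ledges (mouth 125 mm) with unequal gaps between, so the bowl has one way in. Free space above. The ledges' undersides are ramps that pull the bowl 3 mm down on a sprung seat over its clockwise turn; a stop ends it; friction holds it.
- bowl: Loose bowl, about 0.75 kg: grey foot 120 mm wide with three tabs, clear open wall 154 mm wide, rim 105 mm up, black hub inside, black handle along its -y. Origin: centre of the foot's underside, z up. Height above the base's origin: 90 mm riding on the collar (start), 80 dropped in, 77 locked. Turns with 1 to 3 N at the handle while riding, rising to 6 to 9 N on the ramps; side play 2 mm.
- bowl_handle (a point): On the handle's upright bar: its centre line, 112 mm from the bowl's axis, 85 mm above the bowl's origin; axes as the bowl's. Bar 20 mm wide along the turning direction, 18 mm thick radially, from 43 to 103 mm above the bowl's origin; 26 mm free between bar and wall. Push it either way or hook it loosely from above: it must be free to fall 10 mm when the tabs drop.
- handle_home (a point): Top of the switch housing on the base's right side, 112 mm from the axis, 92 mm above the base's origin; axes as the base's. The handle is above it when locked (bowl yaw 0 relative to the base, at the stop). At the start the bowl's relative yaw is -5 to +19 degrees, not engaged; it drops in at +52 (43 to 61; near 43 one tab may hang, tilted) degrees, i.e. turned anticlockwise.
- cream_pot: Bystander: small jar, 58 mm diameter, 50 mm high, loose, on the left of the base near its back corner. Origin at the centre of its underside.
- processor_lid: Bystander: the processor's clear lid, a disc of 160 mm diameter with a feed tube, 68 mm high, loose, lying left of the base. Origin at the centre of its underside.

How it is judged (in metres and radians):
On the way:
1. the bowl has dropped into the collar (its foot less than 83 mm above the base's underside) (z of bowl in the frame of motor_base below 0.083 m and angle between bowl's own z axis and vertical below 0.06 rad), for 0.1 s.
At the end, for the whole second after the job is handed in: the bowl is drawn down tight (foot less than 78.5 mm above the base's underside), centred, upright and at rest, its handle within 10 mm (5 degrees) of straight above the switch housing (z of bowl in the frame of motor_base below 0.0785 m and horizontal distance between bowl and motor_base below 0.005 m and horizontal distance between bowl_handle and handle_home below 0.01 m and angle between bowl's own z axis and vertical below 0.04 rad and linear speed of bowl below 0.02 m/s); the robot touches nothing.
It fails at once if a bystander (small jar, processor lid) is shifted by more than 30 mm (distance of any of cream_pot, processor_lid from where it was at the start of the episode above 0.03 m).
It fails at once if the bowl is pulled up out of the collar (z of bowl in the frame of motor_base above 0.12 m).
It also fails if it takes over 45 s, if anything falls off the work surface, if the arm or the gripper's body presses on something with over 40 N, if the wrist force passes 120 N, or if a joint passes its speed limit or range.

ROBOT

A 7-joint arm with a two-finger parallel gripper is mounted at the origin on the work surface; the furniture and walls round the work are solid. World frame = base frame: x ahead of the robot, y to its left, z up, the work surface at z = 0. Lengths are in mm, angles in rad, forces in N, time in s.
With the tool pointing down it reaches from about 400 to 875 mm from the base axis. Payload 4.4 kg.
Tool frame: the origin (TCP) lies midway between the tips of the shut fingers; the grasp point (between the pads) lies ctrl.grip_depth behind it (ctrl.grip_depth is the distance from the TCP to the grasp point, in mm); z points along the fingers, y is the line along which they close (so a half turn about z gives the same grasp; the last joint's range is limited). The gripper opens to 85 mm and grips with 20 to 120 N. Pads are 22 mm wide; open, the fingers measure 114 mm over their backs; the gripper's body (76 mm by 85 mm) begins 54 mm behind the grasp point. The pads swing forward as they close: fully open they stand 13 mm farther back than shut.
Start: joints at [-1.336, 0.628, 0.038, 1.517, -0.027, 0.996, -0.02], TCP at [192.561, 620.837, 231.313] pointing down, gripper open.
Joint ranges: [-3.06, 3.06], [-0.37, 2.12], [-1.25, 1.32], [0.18, 2.47], [-1.1, 4.24], [0.23, 1.98], [-2.94, 2.94]. Speed limits (rad/s): [2.57, 2.57, 3.14, 3.14, 3.14, 3.14, 3.14].

INTERFACE

Orientations are given as [roll, pitch, yaw] about the fixed x, y, z axes, in that order (R = Rz(yaw) Ry(pitch) Rx(roll)).
In Python, from cell import ctrl gives the robot as it stands.
- The arm moves only by the tool carry_out, never from a script. Its argument "deltas" is one flat list of numbers, 7 for each row, row after row: the turn, a rotation vector about the tool's x, y, z in degrees, then the shift along the tool's x, y, z in m, then the closure, from -1 (fully open) to 1 (shut). In form: [wx, wy, wz, dx, dy, dz, claw, wx, wy, wz, dx, dy, dz, claw, ...]. A call has 1 to 12 rows; each row shifts and turns the commanded pose from where the row before left it, along the tool's axes as they then stand; what a row does not reach is not made up. A row lasts 1/8 s, in which the tool goes at most 62.5 mm and 10.7 degrees, less where a joint would pass 70% of its speed; a pose out of reach is approached as far as the arm can. A call with a gripper value outside its range is refused whole. The fingers move at their own pace and stop on an object; the grip force is fixed at half the most. Time passes only in rows, so rows that do not move let the fingers close. It gives the time, the measured TCP pose, the force, the opening and the grip force at its end, in the units of the state.
- ctrl.read_state(): the state, without advancing time (a new reading comes with each control period).
- ctrl.get_image(name): name is "scene" or "side" or "wrist"; returns the picture (420x560x3 uint8, red, green, blue); there is no depth.
- ctrl.calibration(name): a dict with "mtx" (3x3 intrinsics, pixels), "R" (3x3) and "t" (3): a world point X has camera coordinates R X + t. Camera axes: x right, y down, z forward; pixel columns grow to the right and rows downward; lengths in mm; the calibration is good to about 2 mm. A picture is of the moment at which its call begins: read the wrist's pose just before it. calibration takes no time and is no camera call; for the wrist camera it gives the pose at the moment of the call.
- ctrl.finish_job(): hands the job in; it is judged then, once.
The state is a dict: "clock": time; "qpos": joint angles; "qd": joint speeds; "tau": joint torques, N m; "eef_pos": TCP position; "tool_rot": TCP orientation; "force": force on the tool from outside, world axes, zero at the start; "torque": the same for the moment, N m; "width": finger opening in mm; "gripper_force": force on a finger pad.
Only numpy, scipy, OpenCV 4.12 (cv2) and the standard library are available. Lean on these libraries where they do the work, as an engineer would, in place of code of your own. Each camera call takes 0.05 s, during which the arm holds its last target. There are 200 camera calls.

## Working session

There is one attempt and no reset: what is moved stays moved. The work goes in short steps, Python scripts to look and compute and a tool call to move; the robot and the scene stay as the last step left them, time stands still between calls to the robot, and variables do not carry over. Pictures are saved under pics/ and viewed, at most 10 in all, crops included, and the job is handed in when it is done.

Besides the shell and the picture viewer there is one more tool, called after ">>>" as name(argument=value, ...) on one line, values as JSON. carry_out: Moves the arm, as the interface text tells. Its arguments: {"type":"object","properties":{"deltas":{"type":"array"}},"required":["deltas"]}

```bash
ls; mkdir -p pics; python3 - <<'E'
from cell import ctrl
import cv2
s=ctrl.read_state();print(s['eef_pos'],s['tool_rot'],s['clock'],ctrl.grip_depth)
for n in("scene","side"):
    cv2.imwrite(f"pics/{n}0.png",ctrl.get_image(n)[:,:,::-1]);c=ctrl.calibration(n);print(c)
E
```

```text
pics
[192.37743008 620.21444464 230.40158543] [-3.13969181e+00  2.64323098e-05  2.84077628e+00] 0.0 18.700000000000003
{'mtx': array([[526.81812739,   0.        , 283.25971532],
       [  0.        , 526.81812739, 209.42522881],
       [  0.        ,   0.        ,   1.        ]]), 'R': array([[-0.3454728 , -0.93842654,  0.00204226],
       [-0.45066183,  0.16399719, -0.87750147],
       [ 0.82313575, -0.30407326, -0.47956959]]), 't': array([263.24112407, 318.21908139, 669.63404531])}
{'mtx': array([[393.10446567,   0.        , 282.75936716],
       [  0.        , 393.10446567, 207.12705172],
       [  0.        ,   0.        ,   1.        ]]), 'R': array([[-0.41011314, -0.91181801, -0.01987799],
       [-0.44533007,  0.21922365, -0.86811411],
       [ 0.79591981, -0.34717274, -0.49596648]]), 't': array([326.1392426 , 290.41780218, 565.156226  ])}
```

View pics/scene0.png

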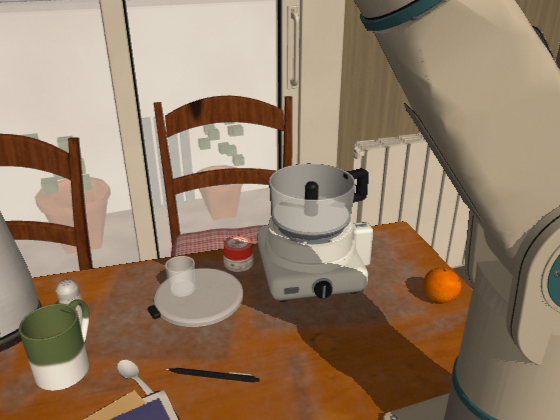

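View pics/side0.png

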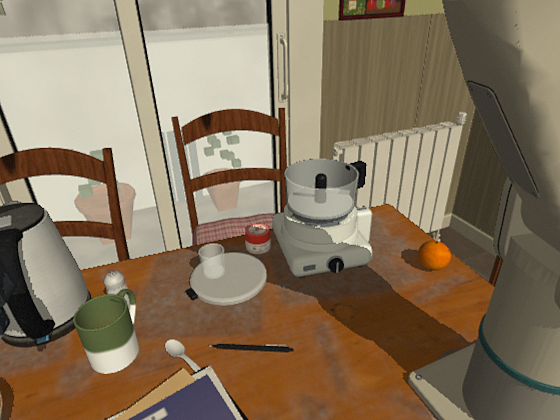

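Both views show the bowl on the base. In the scene image its rim is around x 269–354, y 187, the handle is at (360,185), the dial at (323,289) and the housing at (363,240). I'll zoom in for measuring.

```bash
python3 - <<'E'
import cv2,numpy as np
a=cv2.imread("pics/scene0.png")[155:305,250:385]
b=cv2.imread("pics/side0.png")[150:280,265:380]
a=cv2.resize(a,None,fx=3,fy=3,interpolation=cv2.INTER_CUBIC);b=cv2.resize(b,None,fx=3,fy=3,interpolation=cv2.INTER_CUBIC)
o=np.zeros((450,760,3),np.uint8);o[:450,:405]=a;o[:390,410:755]=b
cv2.imwrite("pics/crop0.png",o)
E
```

```text
(no output)
```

View pics/crop0.png

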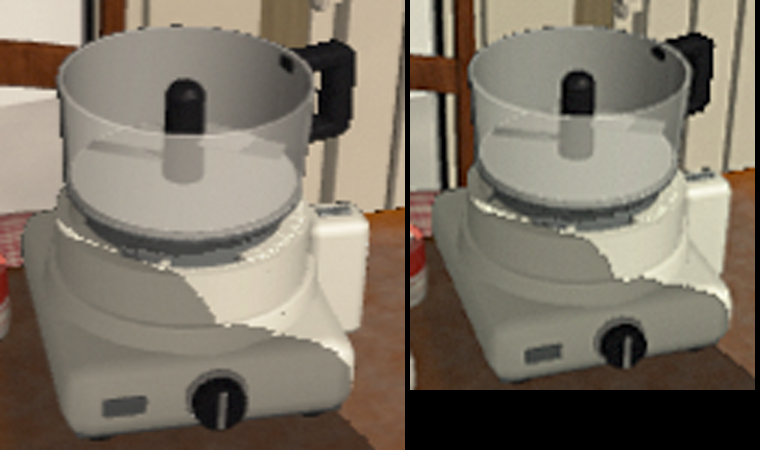

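The crops show the handle right of and slightly behind the bowl. The housing top is near scene (362.7,224.5), the dial at (323.3,289.3), and the handle bar mid-point at (363.7,185). Next I'll fit the pose.

```bash
cat > h.py <<'E'
import numpy as np
from cell import ctrl
from scipy.optimize import least_squares
def proj(n,P):
    c=ctrl.calibration(n);p=np.atleast_2d(P)@np.array(c['R']).T+np.array(c['t'])
    q=p@np.array(c['mtx']).T;return q[:,:2]/q[:,2:]
E
python3 - <<'E'
from h import *
def cv(n,u,v):return np.array([250+u/3,155+v/3]) if n=='scene' else np.array([265+(u-410)/3,150+v/3])
rim={'scene':(59,313,27,134),'side':(469,691,27,122)}
bar={'scene':(341,90),'side':(703,75)}
dial={'scene':(220,403),'side':(624,346)}
hs={'scene':(340,209),'side':(707,178)}
th=np.linspace(0,2*np.pi,361)
def pt(x,y,a,r,z,off):return [x+r*np.cos(a+off),y+r*np.sin(a+off),z]
def f(p,full=False):
    x,y,a,b,rd,zd=p;r=[]
    for n in rim:
        q=proj(n,np.c_[x+77*np.cos(th),y+77*np.sin(th),0*th+195])
        l=cv(n,rim[n][0],rim[n][2]);h=cv(n,rim[n][1],rim[n][3])
        r+=[q[:,0].min()-l[0],q[:,0].max()-h[0],q[:,1].min()-l[1],q[:,1].max()-h[1]]
        r+=list(proj(n,pt(x,y,a+b,112,163,-np.pi/2))[0]-cv(n,*bar[n]))
        r+=list(proj(n,pt(x,y,a,99,92,-np.pi/2))[0]-cv(n,*hs[n]))
        r+=list(proj(n,pt(x,y,a,rd,zd,np.pi))[0]-cv(n,*dial[n]))
    return np.array(r)
s=least_squares(f,[600,-50,0,0.2,105,35],loss='soft_l1',x_scale=[10,10,.1,.1,10,10])
print(s.x,np.degrees(s.x[2:4]));print(f(s.x).round(1))
for n in rim:
    c=ctrl.calibration(n);print(n,-np.array(c['R']).T@c['t'])
E
```

```text
[ 4.60145871e+02  5.66732037e+01 -1.82895214e-01  2.85200611e-01
  1.06783334e+02  3.48039087e+01] [-10.47912385  16.34079133]
[-0.8  1.4 -0.6  1.3 -0.  -0.1 -1.8  1.4 -0.5  0.1  0.5  1.3 -0.7 -0.9
  0.4 -0.6 -1.3 -0.1  0.4 -0.2]
scene [-316.84787851  398.4632279   599.83623239]
side [-186.73326424  429.92001795  538.89732915]
```

>>> carry_out(deltas=[0, 0, 9.6, 0, 0, -0.01, -1, 0, 0, 9.6, 0, 0, -0.01, -1, 0, 0, 9.6, 0, 0, -0.01, -1, 0, 0, 9.6, 0, 0, -0.01, -1, 0, 0, 9.6, 0, 0, -0.01, -1, 0, 0, 9.6, 0, 0, -0.01, -1, 0, 0, 9.4, 0, 0, -0.01, -1])

```text
clock: 0.98
eef_pos: [192.3, 620.5, 301.1]
tool_rot: [-3.141, 0.001, 1.666]
force: [-0.7, -0.2, -0.3]
width: 85.9
gripper_force: 0.0
```

>>> carry_out(deltas=[0, 0, 0, -0.03, 0.009, 0, -1, 0, 0, 0, -0.045, 0.013, 0, -1, 0, 0, 0, -0.045, 0.013, 0, -1, 0, 0, 0, -0.045, 0.013, 0, -1, 0, 0, 0, -0.045, 0.013, 0, -1, 0, 0, 0, -0.045, 0.013, 0, -1, 0, 0, 0, -0.045, 0.013, 0, -1, 0, 0, 0, -0.045, 0.013, 0, -1, 0, 0, 0, -0.045, 0.013, 0, -1, 0, 0, 0, -0.045, 0.013, 0, -1, 0, 0, 0, -0.045, 0.013, 0, -1, 0, 0, 0, -0.045, 0.013, 0, -1])

```text
clock: 2.48
eef_pos: [396.7, 112.4, 301.3]
tool_rot: [-3.142, -0.0, 1.672]
force: [0.3, 0.1, 0.2]
width: 85.4
gripper_force: 0.0
```

>>> carry_out(deltas=[0, 0, 0, -0.04, 0.014, 0, -1, 0, 0, 0, -0.04, 0.014, 0, -1, 0, 0, 0, -0.04, 0.014, 0, -1, 0, 0, 0, -0.04, 0.014, 0, -1, 0, 0, 0, -0.013, 0.001, 0, -1, 0, 0, 0, 0, 0, 0, -1])

```text
clock: 3.22
eef_pos: [470.1, -53.0, 301.0]
tool_rot: [-3.14, -0.0, 1.67]
force: [0.2, 0.7, 0.9]
width: 85.2
gripper_force: 0.0
```

```bash
python3 - <<'E'
from h import *
import cv2
print(ctrl.read_state()['eef_pos'],ctrl.read_state()['qpos'])
im=ctrl.get_image("wrist")[:,:,::-1].copy()
cv2.imwrite("pics/w1.png",im)
c=ctrl.calibration("wrist");np.savez("w1.npz",**c);print(c)
print(proj("wrist",[[460,57,195],[472,-54,193],[472,-54,175]]))
E
```

```text
[470.07563459 -52.9838352  300.97644404] [-0.40054903  0.33591185  0.61207017  1.9066822  -0.23162632  0.97043366
  0.41627588]
{'mtx': array([[338.10232195,   0.        , 282.62966899],
       [  0.        , 338.10232195, 208.65733939],
       [  0.        ,   0.        ,   1.        ]]), 'R': array([[ 0.99483527,  0.10149014, -0.00159148],
       [ 0.0983479 , -0.95991852,  0.26245786],
       [ 0.02510919, -0.26125885, -0.96494214]]), 't': array([-463.17784712, -148.89846233,  420.22214996])}
[[282.51285316  50.19633978]
 [283.40587079 208.67257538]
 [283.39218133 202.91186536]]
```

View pics/w1.png

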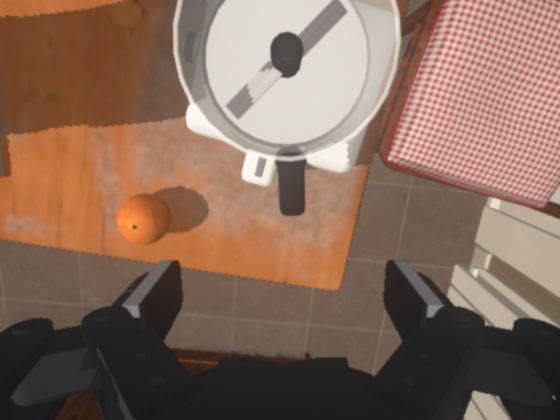

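The wrist view shows the rim spanning x 174–400 with its bottom at y 160, the handle end at (291,~208), and the housing's outer edge at about (257,183). I'll refine the fit with these.

```bash
python3 - <<'E'
from h import *
th=np.linspace(0,2*np.pi,361)
def pt(x,y,a,r,z):return [x+r*np.cos(a-np.pi/2),y+r*np.sin(a-np.pi/2),z]
def f(p):
    x,y,a,b=p
    q=proj("wrist",np.c_[x+77*np.cos(th),y+77*np.sin(th),0*th+195])
    r=[q[:,0].min()-174,q[:,0].max()-400,q[:,1].max()-160]
    h=proj("wrist",pt(x,y,a+b,121,193))[0]
    r+=[h[0]-291.5,(h[1]-208)/3]
    r+=list(proj("wrist",pt(x,y,a,120,92))[0]-[256.5,183])
    return np.array(r)
s=least_squares(f,[460,57,-.18,.28],x_scale=[10,10,.1,.1])
x,y,a,b=s.x
print(x,y,np.degrees([a,b]),f(s.x).round(1))
for d in (np.degrees(b),52,60,0): print(d,np.degrees(a)+d+90,pt(x,y,a+np.radians(d),112,0))
E
```

```text
462.6127597190567 61.04139207257893 [-9.15904827 16.85205945] [-1.7  1.9 -1.1  0.   2.5 -0.3  1.1]
16.85205944898611 97.69301117987929 [np.float64(477.60567403030745), np.float64(-49.95055592571279), 0]
52 132.84095173089318 [np.float64(538.768902283841), np.float64(-21.08194169835518), 0]
60 140.84095173089318 [np.float64(549.4571149615728), np.float64(-9.683836541485505), 0]
0 80.84095173089318 [np.float64(444.78509267207284), np.float64(-49.53064004975246), 0]
```

>>> carry_out(deltas=[0, 0, -1.3, 0.0014, 0.006, 0.02, -0.06, 0, 0, 0, 0, 0, 0.02, -0.06, 0, 0, 0, 0, 0, 0.025, -0.06, 0, 0, 0, 0, 0, 0.025, -0.06, 0, 0, 0, 0, 0, 0.025, -0.06, 0, 0, 0, 0, 0, 0.02, -0.06, 0, 0, 0, 0, 0, 0.016, -0.06, 0, 0, 0, 0, 0, 0, -0.06])

```text
clock: 4.28
eef_pos: [475.3, -48.7, 149.5]
tool_rot: [-3.139, -0.002, 1.696]
force: [0.6, -0.3, 0.7]
width: 45.2
gripper_force: 0.0
```

>>> carry_out(deltas=[0, 0, -4, 0.0003, 0.0076, 0, -0.06, 0, 0, -4, 0.0003, 0.0076, 0, -0.06, 0, 0, -4, 0.0003, 0.0076, 0, -0.06, 0, 0, -4, 0.0003, 0.0076, 0, -0.06, 0, 0, -4, 0.0003, 0.0076, 0, -0.06, 0, 0, -4, 0.0003, 0.0076, 0, -0.06, 0, 0, -4, 0.0003, 0.0076, 0, -0.06, 0, 0, -4, 0.0003, 0.0076, 0, -0.06, 0, 0, 0, 0, 0, 0, -0.06])

```text
clock: 5.4
eef_pos: [532.1, -25.6, 151.1]
tool_rot: [3.14, 0.0, 2.254]
force: [0.1, 1.3, -0.7]
width: 45.1
gripper_force: 0.0
```

>>> carry_out(deltas=[0, 0, -3, 0.0002, 0.0057, 0, -0.06, 0, 0, -3, 0.0002, 0.0057, 0, -0.06, 0, 0, -3, 0.0002, 0.0057, 0, -0.06, 0, 0, -1, 0, 0.002, 0, -0.06, 0, 0, 0, 0, 0, 0, -0.06])

```text
clock: 6.02
eef_pos: [545.4, -13.3, 150.2]
tool_rot: [3.141, -0.0, 2.427]
force: [-0.5, 0.6, -0.3]
width: 45.4
gripper_force: 0.0
```

```bash
python3 - <<'E'
from h import *
import cv2
o=np.zeros((560,800,3),np.uint8)
a=ctrl.get_image("scene")[150:305,240:400,::-1];b=ctrl.get_image("side")[145:280,260:385,::-1]
w=ctrl.get_image("wrist")[:,:,::-1]
cv2.imwrite("pics/w2.png",w);cv2.imwrite("pics/s2.png",a)
A=cv2.resize(a,None,fx=2.5,fy=2.5);B=cv2.resize(w,(400,300))
o[:A.shape[0],:400]=A;o[:300,400:]=B
C=cv2.resize(b,None,fx=1.9,fy=1.9);o[302:302+C.shape[0],401:401+C.shape[1]]=C
cv2.imwrite("pics/c2.png",o)
E
```

```text
(no output)
```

View pics/c2.png

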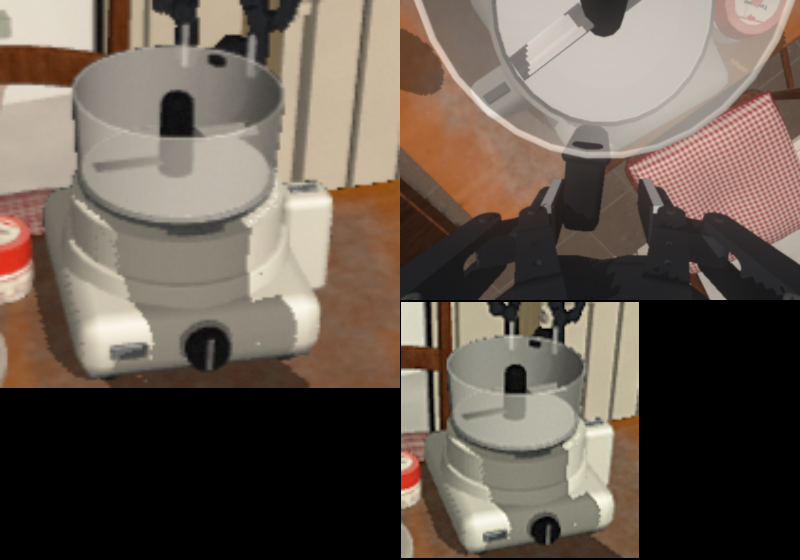

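The bowl looks seated: the foot is inside the collar and the rim is about 5 px (≈10 mm) lower. Now I'll turn it clockwise.

>>> carry_out(deltas=[0, 0, 5, 0.0004, -0.0096, 0, -0.06, 0, 0, 5, 0.0004, -0.0096, 0, -0.06, 0, 0, 5, 0.0004, -0.0096, 0, -0.06, 0, 0, 5, 0.0004, -0.0096, 0, -0.06, 0, 0, 5, 0.0004, -0.0096, 0, -0.06, 0, 0, 5, 0.0004, -0.0096, 0, -0.06, 0, 0, 5, 0.0004, -0.0096, 0, -0.06, 0, 0, 5, 0.0004, -0.0096, 0, -0.06, 0, 0, 5, 0.0004, -0.0096, 0, -0.06, 0, 0, 5, 0.0004, -0.0096, 0, -0.06, 0, 0, 5, 0.0004, -0.0096, 0, -0.06])

```text
clock: 7.55
eef_pos: [452.8, -51.3, 150.8]
tool_rot: [3.137, 0.001, 1.464]
force: [4.2, -0.9, -2.8]
width: 45.2
gripper_force: 2.4
```

>>> carry_out(deltas=[0, 0, 2, 0.0001, -0.0038, 0, -0.06, 0, 0, 2, 0.0001, -0.0038, 0, -0.06, 0, 0, 2, 0.0001, -0.0038, 0, -0.06, 0, 0, 2, 0.0001, -0.0038, 0, -0.06, 0, 0, 0, 0, 0, 0, -0.06])

```text
clock: 8.18
eef_pos: [436.1, -48.6, 150.5]
tool_rot: [3.141, 0.0, 1.327]
force: [3.6, -1.8, 0.3]
width: 45.4
gripper_force: 1.9
```

>>> carry_out(deltas=[0, 0, 2, 0.0001, -0.0038, 0, -0.06, 0, 0, 1, 0, -0.002, 0, -0.06, 0, 0, 0, 0, 0, 0, -0.06])

```text
clock: 8.55
eef_pos: [432.4, -47.4, 150.7]
tool_rot: [3.137, 0.0, 1.275]
force: [7.9, -2.6, -4.0]
width: 44.7
gripper_force: 3.9
```

>>> carry_out(deltas=[0, 0, 0, 0, -0.002, 0, -0.06, 0, 0, 0, 0, -0.002, 0, -0.06, 0, 0, 0, 0, 0, 0, -0.06])

```text
clock: 8.93
eef_pos: [431.2, -47.3, 151.1]
tool_rot: [3.131, 0.001, 1.275]
force: [12.5, -3.3, -6.2]
width: 45.6
gripper_force: 6.3
```

>>> carry_out(deltas=[0, 0, 0, 0, -0.003, 0, -0.06, 0, 0, 0, 0, -0.003, 0, -0.06, 0, 0, 0, 0, 0, 0, -0.06])

```text
clock: 9.3
eef_pos: [429.5, -47.2, 151.9]
tool_rot: [3.123, 0.002, 1.274]
force: [18.3, -7.9, -8.5]
width: 45.5
gripper_force: 9.8
```

```bash
python3 - <<'E'
from h import *
import cv2
o=np.zeros((560,800,3),np.uint8)
a=ctrl.get_image("scene")[150:305,240:400,::-1]
w=ctrl.get_image("wrist")[:,:,::-1]
A=cv2.resize(a,None,fx=2.5,fy=2.5);B=cv2.resize(w,(400,300))
o[:A.shape[0],:400]=A;o[:300,400:]=B
cv2.imwrite("pics/c3.png",o)
E
```

```text
(no output)
```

View pics/c3.png

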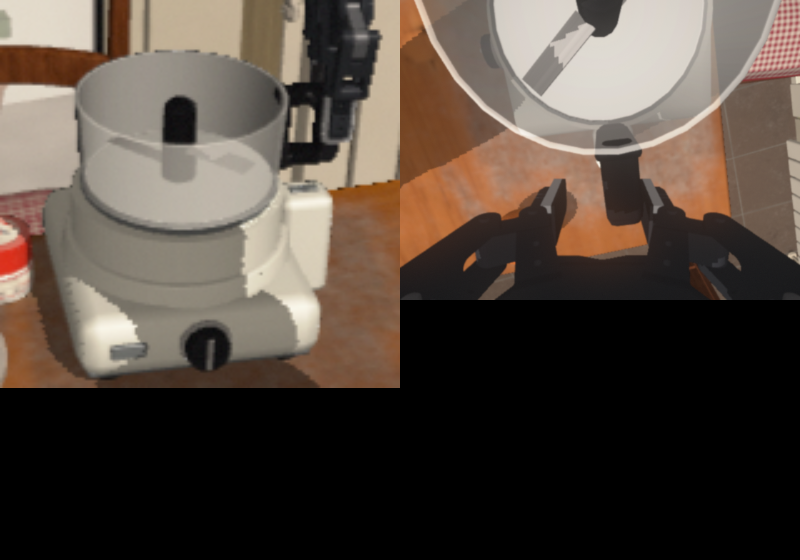

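The bowl is drawn down, the handle covers the housing, and the push force climbs to about 20 N with almost no motion, so it is at the stop. Backing off now.

>>> carry_out(deltas=[0, 0, 0, 0, 0.006, 0, -0.06, 0, 0, 0, 0, 0.006, 0, -0.06, 0, 0, 0, 0, 0.006, 0, -0.3, 0, 0, 0, 0, 0, 0, -0.3, 0, 0, 0, 0, 0, -0.015, -0.3, 0, 0, 0, 0, 0, -0.03, -0.3, 0, 0, 0, 0, 0, -0.04, -0.3, 0, 0, 0, 0, 0, -0.04, -0.3, 0, 0, 0, 0, 0, -0.03, -0.3, 0, 0, 0, 0, 0, 0, -0.3])

```text
clock: 10.65
eef_pos: [438.1, -48.9, 306.6]
tool_rot: [3.139, -0.002, 1.276]
force: [-0.2, -0.2, -0.1]
width: 55.4
gripper_force: 0.0
```

```bash
python3 - <<'E'
from h import *
import cv2
o=np.zeros((500,800,3),np.uint8)
a=ctrl.get_image("scene")[150:305,240:400,::-1]
w=ctrl.get_image("wrist")[0:300,120:440,::-1]
A=cv2.resize(a,None,fx=2.5,fy=2.5);B=cv2.resize(w,None,fx=1.25,fy=1.25)
o[:A.shape[0],:400]=A;o[:375,400:]=B
cv2.imwrite("pics/c4.png",o)
x,y,a=462,60,np.radians(-9.5)
for b in(-3,0,3,6):
  t=a+np.radians(b)-np.pi/2
  print(b,proj("wrist",[[x+r*np.cos(t),y+r*np.sin(t),180] for r in(94,121)])*1.25-[150-400,0])
t=a-np.pi/2
print(proj("wrist",[[x+r*np.cos(t)+s*np.sin(t),y+r*np.sin(t)-s*np.cos(t),92] for r in (90,120) for s in(-18,18)])*1.25-[150-400,0])
E
```

```text
-3 [[601.12263249 224.87913315]
 [604.29428504 265.28111037]]
0 [[608.76264179 224.10910738]
 [613.88158275 264.34192575]]
3 [[616.36250486 222.94385893]
 [623.4233001  262.91905622]]
6 [[623.90691193 221.38479662]
 [632.90199848 261.01366268]]
[[628.43414588 197.86508841]
 [585.86952443 203.35623354]
 [632.37611329 232.75876409]
 [590.71468108 238.0069204 ]]
```

View pics/c4.png

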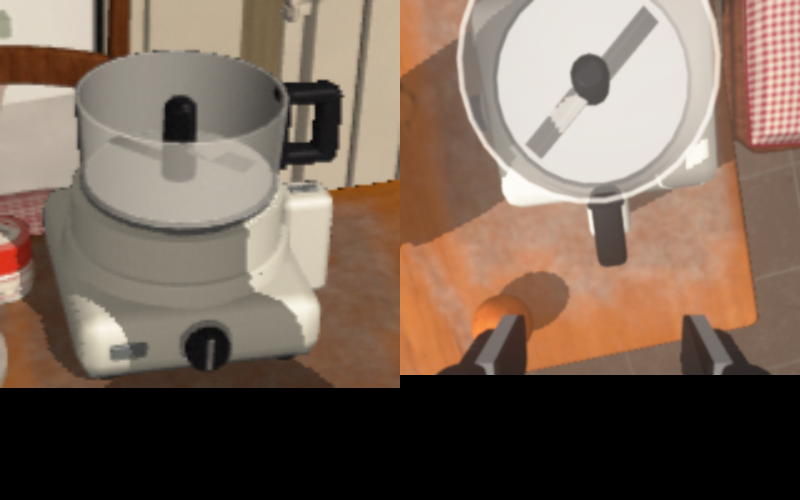

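The handle ends at (611,262), less than 1° from straight, with white housing showing equally on both sides. The gripper is clear, so I'm handing in.

```bash
python3 -c "
from cell import ctrl
print(ctrl.finish_job())"
```

```text
the job is handed in; nothing more can be done
None
```

I turned the bowl anticlockwise until it dropped into the collar, then clockwise to the stop. In the last images it sits drawn down with its handle less than 1° from straight over the switch housing. I kept the arm clear of the jar and lid and handed the job in at about 11 s; the hand-in returned no verdict.

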